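# Hang the draining rail on its two catch hooks

## Robot

A 6-joint arm with a two-finger parallel gripper is mounted at the origin on the work surface. World frame = base frame: x ahead of the robot, y to its left, z up, the work surface at z = 0. Lengths are in m, angles in rad, forces in N, time in s.
With the tool pointing down it reaches from about 0.35 to 0.975 m from the base axis. Payload 4.9 kg.
Tool frame: the origin (TCP) lies on the centre line of the jaws, within the pads' length; the fingertips stand ctrl.nose_length ahead of it and the grasp point (between the pads) lies 2 mm behind it (ctrl.nose_length is the distance from the TCP to the fingertips, in m); z points along the fingers, y is the direction in which the jaws open and shut (so a half turn about z gives the same grasp; the last joint's range is limited). The gripper opens to 85 mm and grips with 20 to 120 N. Pads are 22 mm wide; open, the fingers measure 114 mm over their backs; the gripper's body (76 mm by 85 mm) begins 54 mm behind the grasp point. The pads swing forward as they close: fully open they stand 13 mm farther back than shut.
Start: joints at [-1.279, 0.053, 1.613, -0, 1.476, -0.119], TCP at [0.25, -0.573, 0.248] pointing down, gripper open.
Joint ranges: [-3.01, 3.01], [-1.01, 2.22], [0.06, 2.58], [-1.02, 4.17], [0.09, 2.62], [-3.14, 3.14]. Speed limits (rad/s): [2.57, 2.57, 3.14, 3.14, 3.14, 3.14].

## Interface

Orientations are given as a rotation vector (axis times angle).
In Python, from station import sensors, get_image, order, ctrl gives the robot as it stands.
- The arm moves only by the tool move_arm, never from a script. Its argument "increments" is a list of rows, each a list of 5 numbers: the shift along the tool's x, y, z in cm, then the turn about the tool's z in degrees, then the finger opening in cm, from 0 to 8.54. In form: [[dx, dy, dz, twist, gripper], ...]. A call has 1 to 5 rows; each row is the pose to reach, as a shift and turn from the pose commanded when the call began, along the tool's axes at that moment; what a row does not reach only later rows make up. A row lasts 1/8 s, in which the tool goes at most 62.5 mm and 10.7 degrees, less where a joint would pass 70% of its speed; a pose out of reach is approached as far as the arm can. A call with a gripper value outside its range is refused whole. The fingers move at their own pace and stop on an object; "newtons" is the grip in N (left out, the last holds). Time passes only in rows, so rows that repeat a pose let the fingers close. It gives the time, the measured TCP pose, the force and the opening at its end, in the units of the state.
- sensors.get_obs(): the state, without advancing time (a new reading comes with each control period).
- get_image(name): name is "scene" or "side" or "wrist"; returns a dict with "image" (420x560x3 uint8, red, green, blue), "K" (3x3 intrinsics, pixels), "R" (3x3) and "t" (3): a world point X has camera coordinates R X + t. Camera axes: x right, y down, z forward; pixel columns grow to the right and rows downward; lengths in m; the calibration is good to about 2 mm. A picture is of the moment at which its call begins. There is no depth.
- order.finish_job(): hands the job in, once; it reports no verdict.
The state is a dict: "t": time; "q": joint angles; "dq": joint speeds; "effort": joint torques, N m; "tool_pos": TCP position; "tool_rot": TCP orientation; "contact_force": force on the tool from outside, world axes, zero at the start; "wrist_torque": the same for the moment, N m; "opening": finger opening in m.
Only numpy, scipy, OpenCV 4.12 (cv2) and the standard library are available. Lean on these libraries where they do the work, as an engineer would, in place of code of your own. Each camera call takes 0.05 s, during which the arm holds its last target.

## Task

Pick up the grey draining rail by its orange tab and hang it on the stand by both end pins at once. Press it down gently until both pins have snapped past the rollers and sit fully home in the hooks, and do not let go of it before both have; pressing too hard harms the sprung hooks. Then release it and leave it hanging, with the bottle, beaker and jar left where they stand.

Things in the scene. Friction and masses are not known exactly. Their poses are not given: they have to be found in the camera images.
- tab (a point): Centre of the orange grip tab on top of the rail: an upright plate 12 mm thick (rail x), 44 mm wide (rail y), 42 mm high above the rail's top bar; this point lies 23 mm above that bar and 19 mm below the tab's upper edge. Axes are the rail's: y along its length, z up. The rail stands on the table at the start; this point is 119 mm above its feet.
- rail: The loose draining rail: grey frame 200 mm long (y) between two end plates with feet 64 mm deep, white draining pegs on both long sides (reaching 54 mm from the middle, up to 64 mm above the feet), 0.36 kg +-30 %. When hung, its end plates hang inside the two hooks with 14 mm beside each. Origin at the centre of its underside; z up. Same both ways round.
- pin_left (a point): Centre of the part of the +y end pin that goes into a hook: round steel pin, 8 mm diameter, along the rail's y, 125 mm from the rail's middle, 90 mm above the feet and 29 mm lower than the tab point. The pin is bare over 44 mm between end plate and a black end collar (18 mm diameter), so the rail may sit up to 10 mm off-centre along y.
- pin_right (a point): The same on the -y end, 250 mm from the other.
- stand: Fixed stand: white base 130 x 300 x 12 mm, two posts 240 mm high at y = +-125, x = +44 mm (far side from the robot). Origin at the underside below the line through the hooks; x from the hooks' open front to the posts, y along the two hooks. Each hook is sprung: it sinks straight down 1 mm per 0.4 to 0.46 N after a first 1.3 N, hard stop after 24 mm, and springs back.
- hook_left: Blue hook at stand +y. Origin: where the centre of a pin rests when fully home, 200 mm above the table unloaded; sinks with the hook; stand's axes. An upward-opening U, 16 mm wide along y: front lip inside face at x = -5 mm, flared above to x = -19 mm, top 26 mm above origin; a floor; at the rear a sprung brass roller, 8 mm diameter, centred 6 mm above and 5.5 mm behind (+x).
- hook_right: The same at stand -y. In both, a lowered pin meets the roller about 12 mm above the origin and the rail's weight does not pass it: it takes roughly 7 to 12 N per hook, weight included; the hook sinks meanwhile; the pin then snaps past and drops to within 3 mm of the origin, where the roller holds it. One hook may snap before the other. More than 18 N on one hook harms it.
- reagent_bottle_mid (a point): Bystander: clear bottle with blue cap, 60 mm diameter, about 115 mm tall; centre.
- beaker_mid (a point): Bystander: open glass beaker, 66 mm diameter, 85 mm tall; centre.
- amber_jar_mid (a point): Bystander: amber jar with white lid, 56 mm diameter, about 75 mm tall; centre.

How it is judged:
By the outcome, as a careful person would: the job done as asked, in the order asked, and still so for the second after the job is handed in, with the robot touching nothing.
It also fails if it takes over 48 s, if anything falls off the work surface, if the arm or the gripper's body presses on something with over 40 N, if the wrist force passes 120 N, or if a joint passes its speed limit or range.

## Working session

There is one attempt and no reset: what is moved stays moved. The work goes in short steps, Python scripts to look and compute and a tool call to move; the robot and the scene stay as the last step left them, time stands still between calls to the robot, and variables do not carry over. Pictures are saved under pics/ and viewed, and the job is handed in when it is done.

Besides the shell and the picture viewer there is one more tool, called after "Request:" as name([rows], argument=value, ...), one row to a line, values as JSON. move_arm: Moves the arm, as the interface text tells. Its arguments: {"type":"object","properties":{"increments":{"type":"array"},"newtons":{"type":"number"}},"required":["increments"]}

```bash
ls; mkdir -p pics
python3 - <<'E'
from station import sensors,get_image,order,ctrl
import cv2,numpy as np
np.set_printoptions(precision=4,suppress=True)
print(sensors.get_obs()); print(ctrl.nose_length)
for n in ["scene","side","wrist"]:
    d=get_image(n); cv2.imwrite(f"pics/{n}0.png",d["image"][:,:,::-1]); print(n,d["K"],d["R"],d["t"], -d["R"].T@d["t"])
E
```

```text
pics
{'t': 0.0, 'q': array([-1.279 ,  0.0533,  1.6143,  0.    ,  1.476 , -0.119 ]), 'dq': array([ 0.0014,  0.0003,  0.0018, -0.0006,  0.0012, -0.0017]), 'effort': array([ -0.    , -39.3683, -37.0178,   0.    ,   0.0072,  -0.    ]), 'tool_pos': array([ 0.2494, -0.5724,  0.2471]), 'tool_rot': array([-3.0736, -0.6403,  0.0002]), 'contact_force': array([-0.2032,  0.5461,  0.8965]), 'wrist_torque': array([0.0527, 0.0262, 0.0123]), 'opening': 0.08542025176340627}
0.017
scene [[453.9127   0.     282.9575]
 [  0.     453.9127 208.6053]
 [  0.       0.       1.    ]] [[ 0.3882  0.9215  0.0129]
 [ 0.7367 -0.3019 -0.6051]
 [-0.5537  0.2444 -0.796 ]] [-0.2136 -0.3433  1.5495] [ 1.1938 -0.2855  1.0285]
side [[447.4341   0.     285.866 ]
 [  0.     447.4341 214.1095]
 [  0.       0.       1.    ]] [[-0.8227 -0.5683 -0.0132]
 [-0.349   0.5232 -0.7775]
 [ 0.4487 -0.6351 -0.6288]] [0.4567 0.3067 0.732 ] [0.1544 0.5639 0.7047]
wrist [[333.2835   0.     278.4978]
 [  0.     333.2835 212.8489]
 [  0.       0.       1.    ]] [[ 0.3998 -0.9166 -0.0017]
 [-0.8787 -0.3838  0.2837]
 [-0.2606 -0.112  -0.9589]] [-0.6242 -0.0385  0.3787] [ 0.3145 -0.5445  0.373 ]
```

View pics/scene0.png

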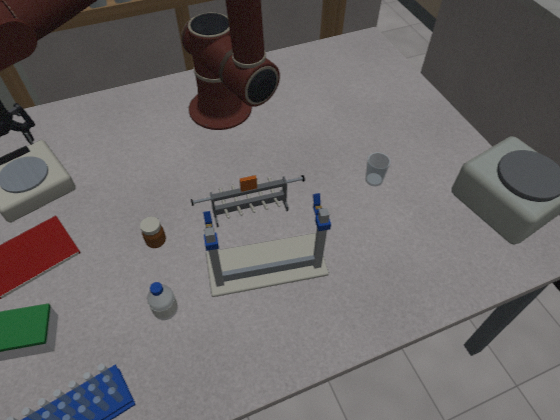

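View pics/side0.png

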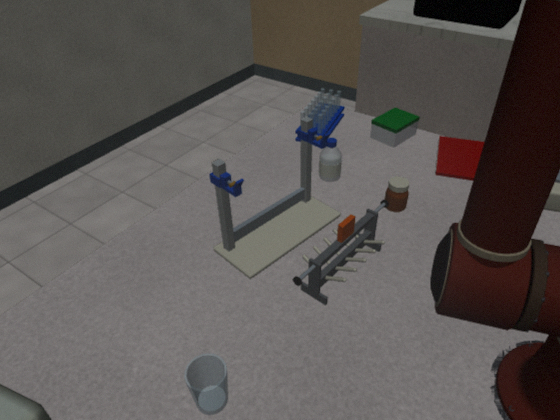

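View pics/wrist0.png

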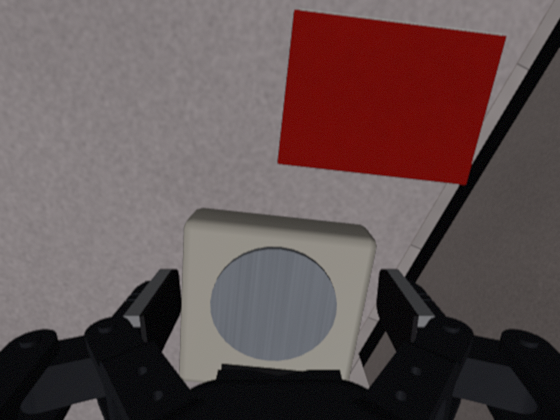

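Run:
```python
import cv2
a=cv2.imread("pics/scene0.png")[165:300,180:340]; cv2.imwrite("pics/sc_crop.png",cv2.resize(a,None,fx=4.4,fy=4.4,interpolation=cv2.INTER_CUBIC))
a=cv2.imread("pics/side0.png")[100:310,200:400]; cv2.imwrite("pics/si_crop.png",cv2.resize(a,None,fx=2.8,fy=2.8,interpolation=cv2.INTER_CUBIC))
```

```text
(no output)
```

View pics/sc_crop.png

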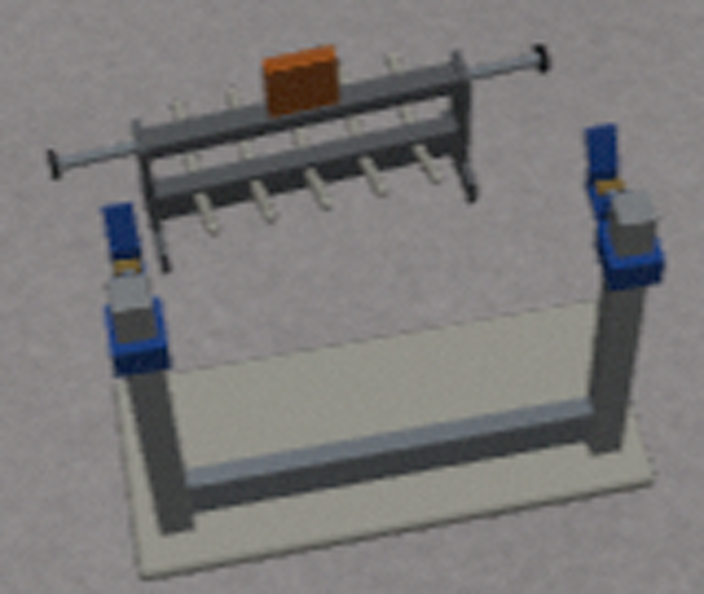

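View pics/si_crop.png

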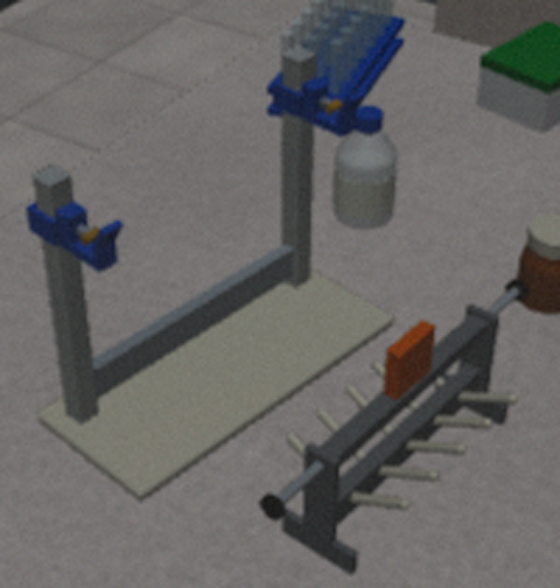

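```bash
cat > h.py <<'E'
import cv2,numpy as np
from station import sensors,get_image,order,ctrl
np.set_printoptions(precision=4,suppress=True)
def ray(d,uv):
    v=d["R"].T@np.linalg.inv(d["K"])@np.array([uv[0],uv[1],1.]); return -d["R"].T@d["t"],v/np.linalg.norm(v)
def plane(d,uv,z):
    c,v=ray(d,uv); return c+v*(z-c[2])/v[2]
def tri(*obs):
    A=np.zeros((3,3));b=np.zeros(3);rs=[]
    for d,uv in obs:
        c,v=ray(d,uv);P=np.eye(3)-np.outer(v,v);A+=P;b+=P@c;rs.append((c,P))
    X=np.linalg.solve(A,b); return X,[np.linalg.norm(P@(X-c))*1e3 for c,P in rs]
def proj(d,X):
    p=d["K"]@(d["R"]@np.asarray(X)+d["t"]); return p[:2]/p[2]
def blobs(im,lo,hi,minA=4,roi=None):
    h=cv2.cvtColor(im,cv2.COLOR_RGB2HSV); m=cv2.inRange(h,lo,hi)
    n,l,s,c=cv2.connectedComponentsWithStats(m)
    return [(s[i],c[i]) for i in range(1,n) if s[i][4]>=minA and (roi is None or roi[0]<c[i][0]<roi[1] and roi[2]<c[i][1]<roi[3])]
E
cat > m1.py <<'E'
from h import *
D={n:get_image(n) for n in("scene","side")}
roi={"scene":(185,335,165,300),"side":(200,395,100,310)}
for n in D:
    im=D[n]["image"];r=roi[n]
    print(n);
    for nm,lo,hi in [("orange",(3,180,60),(14,255,255)),("brass",(14,120,50),(28,255,255)),("blue",(105,150,40),(130,255,255)),("black",(0,0,0),(180,255,32))]:
        for s,c in blobs(im,lo,hi,4,r): print(nm,s,c)
E
python3 m1.py
```

```text
scene
orange [240 176  17  15 167] [248.0479 182.9461]
brass [242 182   4   2   4] [243.5  182.75]
brass [316 206   5   3  10] [318.  206.7]
brass [207 224   5   3   8] [209.   224.75]
blue [314 194   6  12  68] [316.4412 199.5   ]
blue [314 207  16  24 121] [321.1818 222.6777]
blue [204 212   8  12  69] [207.2029 217.3623]
blue [205 233  13  17  96] [211.6979 244.3438]
black [302 176   2   5   6] [302.8333 177.6667]
side
orange [339 215  16  18  87] [345.8966 221.6322]
orange [338 234   4   5   6] [339.1667 235.8333]
brass [317 136   5   4  11] [318.6364 137.2727]
brass [229 182   6   5  14] [231.5    183.8571]
blue [296 106  48  42 534] [320.7378 129.1536]
blue [324 138  12   9  72] [330.5556 141.8194]
blue [210 173  25  21 136] [223.125  181.0221]
blue [235 179   8   6  19] [238.7368 181.2632]
black [383 200   5   7  14] [385.5714 202.5714]
black [294 277   8   8  34] [297.2059 280.7059]
```

```bash
cat > m2.py <<'E'
from h import *
S=get_image("scene");Z=get_image("side")
def P(n,a,b): X,e=tri((S,a),(Z,b)); print(n,X,np.round(e,1)); return X
sc=lambda u,v:(u/4.4+180-.4,v/4.4+165-.4)
si=lambda u,v:(u/2.8+200-.3,v/2.8+100-.3)
cl=P("collar+",sc(542,58),si(272,507)); cr=P("collar-",sc(54,163),si(515,290))
t=P("tab",(248.0,182.6),(345.5,223))
rl=P("roller+",(318,206.7),(231.5,183.9)); rr=P("roller-",(209,224.75),(318.6,137.3))
print("pinaxis len",np.linalg.norm(cl-cr),"mid",(cl+cr)/2,"yaw",np.degrees(np.arctan2(-(cl-cr)[0],(cl-cr)[1])))
print("rollers len",np.linalg.norm(rl-rr),"mid",(rl+rr)/2,"yaw",np.degrees(np.arctan2(-(rl-rr)[0],(rl-rr)[1])))
for nm,p in [("BL",(148,570)),("BR",(652,475))]: print(nm,plane(S,sc(*p),.012))
for nm,p in [("+y back",(42,415)),("+y front",(143,490)),("-y front",(392,320))]: print(nm,plane(Z,si(*p),.012))
E
python3 m2.py
```

```text
collar+ [0.4646 0.0936 0.0911] [0.1 0.1]
collar- [ 0.4316 -0.209   0.0917] [0.7 0.7]
tab [ 0.4522 -0.0609  0.1269] [1.6 1.6]
roller+ [0.6488 0.0432 0.2077] [0.8 0.8]
roller- [ 0.6027 -0.2021  0.2086] [0.2 0.2]
pinaxis len 0.3044160096542583 mid [ 0.4481 -0.0577  0.0914] yaw -6.233528045315479
rollers len 0.2495167505593221 mid [ 0.6258 -0.0795  0.2082] yaw -10.649411169386223
BL [ 0.665  -0.2343  0.012 ]
BR [0.7184 0.0528 0.012 ]
+y back [0.7135 0.0534 0.012 ]
+y front [0.5947 0.0728 0.012 ]
-y front [ 0.5389 -0.2095  0.012 ]
```

Request:
move_arm([
  [4.3, -4.3, -0.6, -10, 8.54],
  [8.6, -8.7, -1.2, -20, 8.54],
  [12.9, -13, -1.8, -30, 8.54],
  [17.2, -17.3, -2.4, -40, 8.54],
  [21.5, -21.7, -3, -50, 8.54],
], newtons=80)

```text
t: 0.98
tool_pos: [0.3604, -0.2864, 0.2787]
tool_rot: [2.511, 1.886, 0.001]
contact_force: [0.3, -0.4, 0.2]
opening: 0.0854
```

```bash
cat >> h.py <<'E'
from scipy.spatial.transform import Rotation as Ro
def inc(target,ydir_deg=None,o=None):
    o=o or sensors.get_obs(); R=Ro.from_rotvec(o["tool_rot"]).as_matrix()
    d=R.T@(np.array(target)-o["tool_pos"])*100
    cur=np.degrees(np.arctan2(R[1,1],R[0,1])); tw=None if ydir_deg is None else -(((ydir_deg-cur+90)%180)-90)
    print("inc cm",d,"twist",tw,"curY",cur,"pos",o["tool_pos"],"zax",R[:,2],"t",o["t"],"q6",o["q"][5])
E
python3 -c "
from h import *
inc((.449,-.058,.277),-6.2)"
```

```text
inc cm [24.4031  2.149   0.1652] twist -9.968359776550784 curY -16.16835977655078 pos [ 0.3604 -0.2864  0.2787] zax [ 0.0008 -0.0005 -1.    ] t 0.975 q6 -0.55132648814744
```

Request:
move_arm([
  [6, 0.5, 0, -10, 8.54],
  [12, 1, 0, -10, 8.54],
  [18, 1.6, 0, -10, 8.54],
  [24.4, 2.1, 0, -10, 8.54],
  [24.4, 2.1, 0, -10, 8.54],
])

```text
t: 1.6
tool_pos: [0.45, -0.0565, 0.2785]
tool_rot: [-2.335, -2.101, -0.001]
contact_force: [-0.3, -0.3, -0.1]
opening: 0.0849
```

```bash
python3 -c "
from h import *
inc((.449,-.058,.277),-6.2)
d=get_image('wrist'); cv2.imwrite('pics/w1.png',d['image'][:,:,::-1])
np.savez('w1.npz',**d)"
```

```text
inc cm [-0.163  -0.0822  0.1468] twist 0.15806909004012937 curY -6.041930909959875 pos [ 0.45   -0.0565  0.2785] zax [ 0.0004  0.0006 -1.    ] t 1.6 q6 -0.1841191888050598
```

View pics/w1.png

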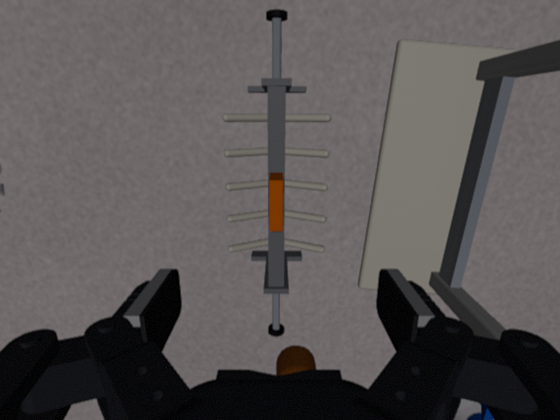

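```bash
python3 -c "
from h import *
d=dict(np.load('w1.npz'))
a=plane(d,(277,15.5),.09);b=plane(d,(276,329.5),.09);print(a,b,(a+b)/2,np.linalg.norm(a-b),np.degrees(np.arctan2(-(a-b)[0],(a-b)[1])))
for s,c in blobs(d['image'],(3,180,60),(16,255,255),20): print(s,c)
u=plane(d,(276.5,180),.138);v=plane(d,(276,232),.138);print(u,v,(u+v)/2)
S=get_image('scene');Z=get_image('side')
X,e=tri((S,(248,182.6)),(Z,(345.5,223)),(d,(276.3,206)));print(X,e)
# heights by wrist+others
sc=lambda u,v:(u/4.4+180-.4,v/4.4+165-.4)
si=lambda u,v:(u/2.8+200-.3,v/2.8+100-.3)
print(tri((S,sc(542,58)),(Z,si(272,507)),(d,(277,15.5))),tri((S,sc(54,163)),(Z,si(515,290)),(d,(276,329.5))))
inc((.449,-.058,.277),-6.2)
"
```

```text
[0.4635 0.0937 0.09  ] [ 0.43   -0.2101  0.09  ] [ 0.4467 -0.0582  0.09  ] 0.3056290438523234 -6.29201453997988
[269 173  14  58 794] [275.5479 201.7569]
[285 368  16   5  35] [292.9714 370.2286]
[ 0.4495 -0.0359  0.138 ] [ 0.4443 -0.0802  0.138 ] [ 0.4469 -0.0581  0.138 ]
[ 0.4499 -0.0605  0.1266] [np.float64(2.9999721813802216), np.float64(1.987266703675359), np.float64(3.3024364213617816)]
(array([0.4641, 0.0936, 0.0909]), [np.float64(0.4261539359241725), np.float64(0.4363404686602802), np.float64(0.7140247306983074)]) (array([ 0.431 , -0.2089,  0.0916]), [np.float64(0.48469264595056666), np.float64(1.0747486653929836), np.float64(0.8623335824724867)])
inc cm [ 0.2411 -0.0489  0.1288] twist -0.2617799436704047 curY -6.461779943670398 pos [ 0.4492 -0.0605  0.2783] zax [-0.0001 -0.0005 -1.    ] t 1.75 q6 -0.18513089731348722
```

```bash
python3 -c "
from h import *
for i in range(3):
  get_image('side'); inc((.4468,-.0583,.120),-6.3)"
```

```text
inc cm [ 0.2466 -0.2581 15.8282] twist -0.2396345140245728 curY -6.539634514024571 pos [ 0.4491 -0.061   0.2783] zax [-0.0001 -0.0003 -1.    ] t 1.8 q6 -0.18507548584099856
inc cm [ 0.2753 -0.257  15.8272] twist -0.28765180255608414 curY -6.587651802556078 pos [ 0.4491 -0.0613  0.2783] zax [-0.0001 -0.0002 -1.    ] t 1.85 q6 -0.1849738054098389
inc cm [ 0.2888 -0.2606 15.8307] twist -0.30780164528751186 curY -6.607801645287518 pos [ 0.4491 -0.0614  0.2783] zax [-0.     -0.0002 -1.    ] t 1.9 q6 -0.18495415897037976
```

Request:
move_arm([
  [0.3, -0.25, 4, -0.3, 8.54],
  [0.3, -0.25, 8, -0.3, 8.54],
  [0.3, -0.25, 12, -0.3, 8.54],
  [0.3, -0.25, 15, -0.3, 8.54],
  [0.3, -0.25, 15.8, -0.3, 8.54],
])

```text
t: 2.52
tool_pos: [0.4455, -0.0576, 0.118]
tool_rot: [-2.337, -2.093, 0.004]
contact_force: [0.5, 0.2, -0.9]
opening: 0.0854
```

Request:
move_arm([
  [0, 0, 0, 0, 8.54],
  [0, 0, 0, 0, 6],
])

```text
t: 2.78
tool_pos: [0.4483, -0.0575, 0.1221]
tool_rot: [2.336, 2.096, 0.003]
contact_force: [0.8, -0.3, -0.2]
opening: 0.0698
```

```bash
python3 -c "
from h import *
inc((.4468,-.0583,.120),-6.3)
d=get_image('wrist'); cv2.imwrite('pics/w2.png',d['image'][:,:,::-1])"
```

```text
inc cm [-0.0942 -0.141   0.2129] twist 0.10067062459037857 curY -6.1993293754096275 pos [ 0.4483 -0.0575  0.1221] zax [ 0.0029 -0.0009 -1.    ] t 2.775 q6 -0.18433060809879845
```

View pics/w2.png

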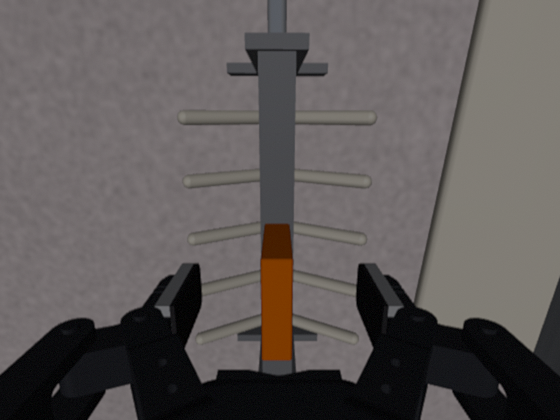

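Request:
move_arm([
  [0, 0, 0, 0, 4],
  [0, 0, 0, 0, 2.5],
  [0, 0, 0, 0, 1.2],
  [0, 0, 0, 0, 0.8],
  [0, 0, 0, 0, 0.5],
], newtons=100)

```text
t: 3.45
tool_pos: [0.4476, -0.0569, 0.1207]
tool_rot: [2.337, 2.098, 0.001]
contact_force: [1.4, 0.6, 2.3]
opening: 0.0106
```

Request:
move_arm([
  [0, 0, 0, 0, 0.3],
  [0, 0, 0, 0, 0.3],
  [0, 0, 0, 0, 0.3],
])

```text
t: 3.82
tool_pos: [0.4475, -0.0569, 0.1207]
tool_rot: [2.337, 2.098, 0.001]
contact_force: [1.2, 1.1, 2.7]
opening: 0.0109
```

```bash
python3 -c "
from h import *
inc((.4468,-.0583,.120),-6.3)
o=sensors.get_obs();print(o['opening'],o['contact_force'],o['wrist_torque'])
d=get_image('wrist'); cv2.imwrite('pics/w3.png',d['image'][:,:,::-1])"
```

```text
inc cm [-0.1475 -0.0586  0.0701] twist 0.13529374235275782 curY -6.164706257647246 pos [ 0.4475 -0.0569  0.1207] zax [ 0.0009 -0.     -1.    ] t 3.825 q6 -0.18428550744542482
0.010857487677995586 [1.2258 1.0947 2.6871] [ 0.1453 -0.2114 -0.0257]
```

View pics/w3.png

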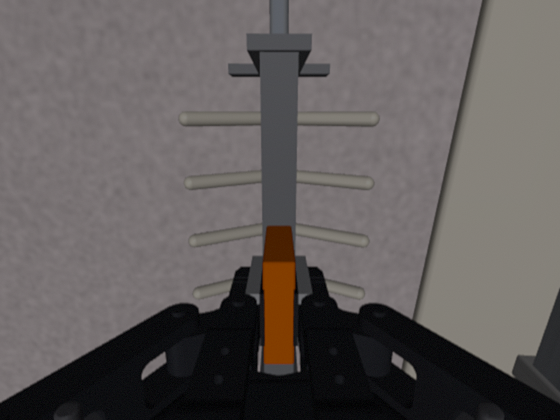

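Request:
move_arm([
  [0, 0, -1, 0, 0.3],
  [0, 0, -3.5, 0, 0.3],
  [0, 0, -7, 0, 0.3],
  [0, 0, -11, 0, 0.3],
  [0, 0, -15, 0, 0.3],
])

```text
t: 4.5
tool_pos: [0.446, -0.0567, 0.2702]
tool_rot: [-2.336, -2.097, 0.003]
contact_force: [0.1, -1.0, -3.6]
opening: 0.0108
```

Request:
move_arm([
  [0, 0, -2, 0, 0.3],
  [0, 0, -3, 0, 0.3],
  [0, 0, -3, 0, 0.3],
  [0, 0, -3, 0, 0.3],
])

```text
t: 5.0
tool_pos: [0.4465, -0.0567, 0.2982]
tool_rot: [-2.336, -2.097, 0.003]
contact_force: [-1.0, -0.2, -3.4]
opening: 0.0107
```

```bash
cat > look.py <<'E'
from h import *
import sys
k=sys.argv[1]
o=sensors.get_obs();print(o['t'],o['tool_pos'],o['opening'],o['contact_force'],o['wrist_torque'])
D={n:get_image(n) for n in("scene","side")}
ims=[]
for n,(x0,x1,y0,y1) in {"scene":(180,340,130,300),"side":(190,400,90,310)}.items():
    np.savez(f"{n}_{k}.npz",**D[n])
    f=600/ (y1-y0) if n=="scene" else 2.7
    f=3.4 if n=="scene" else 2.6
    cv2.imwrite(f"pics/{n}_{k}.png",cv2.resize(D[n]["image"][y0:y1,x0:x1,::-1],None,fx=f,fy=f,interpolation=cv2.INTER_CUBIC))
E
python3 look.py a
```

```text
5.0 [ 0.4465 -0.0567  0.2982] 0.01069883606647083 [-0.9865 -0.2314 -3.3856] [ 0.0077 -0.0365  0.0078]
```

View pics/scene_a.png

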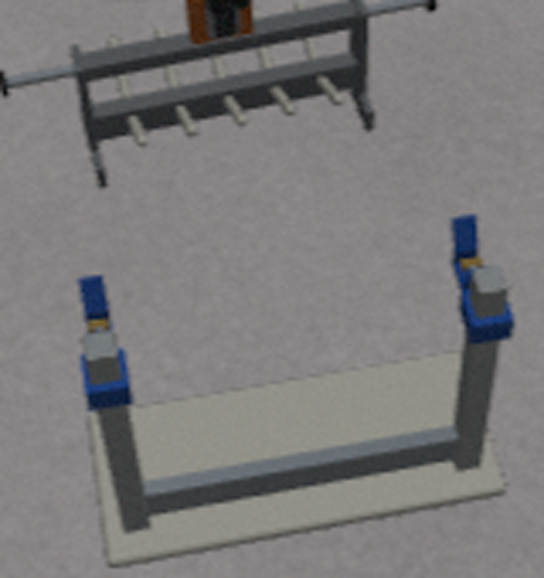

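View pics/side_a.png

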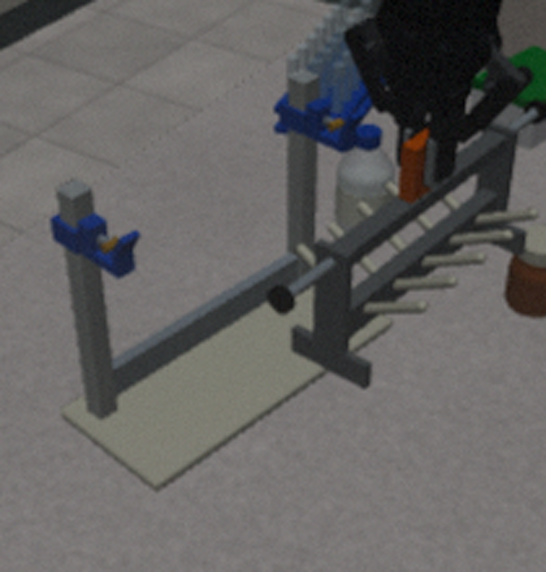

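```bash
python3 -c "
from h import *
inc((.619,-.078,.293),-10.6)"
```

```text
inc cm [-0.264  17.3692  0.5099] twist 4.435711770526936 curY -6.164288229473061 pos [ 0.4466 -0.0567  0.2986] zax [-0.0028  0.0008 -1.    ] t 5.1 q6 -0.1843039070742951
```

Request:
move_arm([
  [0, 2, 0, 1.5, 0.3],
  [-0.1, 6, 0, 3, 0.3],
  [-0.1, 10, 0, 4.4, 0.3],
  [-0.2, 14, 0, 4.4, 0.3],
  [-0.26, 16.5, 0, 4.4, 0.3],
])

```text
t: 5.72
tool_pos: [0.6121, -0.0773, 0.2986]
tool_rot: [-2.415, -2.006, 0.002]
contact_force: [-0.6, -0.2, -2.5]
opening: 0.0108
```

Request:
move_arm([
  [0, 0.7, 0, 0, 0.3],
  [0, 0.7, 0, 0, 0.3],
  [0, 0.7, 0, 0, 0.3],
  [0, 0.7, 0, 0, 0.3],
])

```text
t: 6.22
tool_pos: [0.6172, -0.0783, 0.3006]
tool_rot: [2.416, 2.007, 0.0]
contact_force: [-0.2, -0.3, -2.7]
opening: 0.0104
```

```bash
python3 look.py b;python3 -c "
from h import *
inc((.62,-.078,.293),-10.6)
d=get_image('wrist'); cv2.imwrite('pics/w4.png',d['image'][:,:,::-1])
np.savez('w4.npz',**d)"
```

```text
6.225 [ 0.6172 -0.0783  0.3006] 0.010361820315109474 [-0.1871 -0.3351 -2.6573] [0.0132 0.0368 0.0056]
inc cm [0.0842 0.2441 0.7671] twist 0.035743206297766505 curY -10.564256793702237 pos [ 0.6174 -0.0784  0.3007] zax [ 0.0005 -0.0001 -1.    ] t 6.325 q6 -0.061398995638085645
```

View pics/scene_b.png

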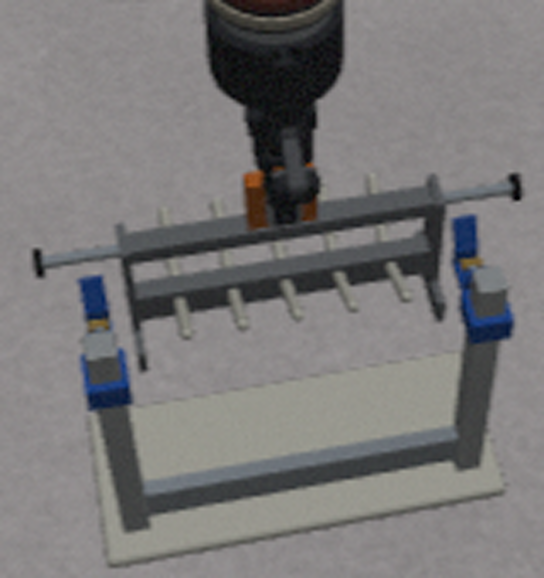

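View pics/side_b.png

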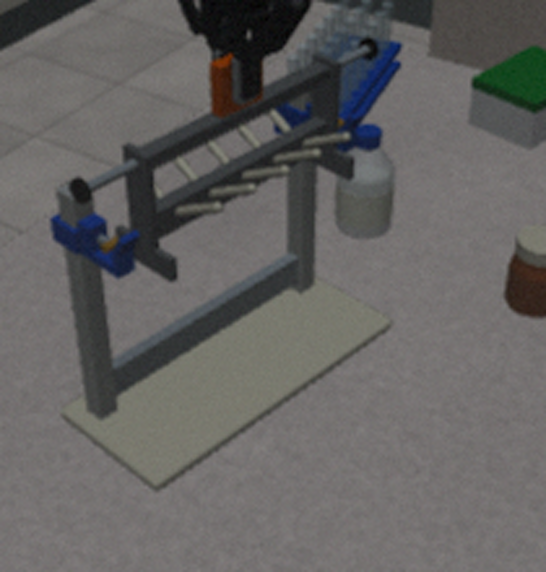

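View pics/w4.png

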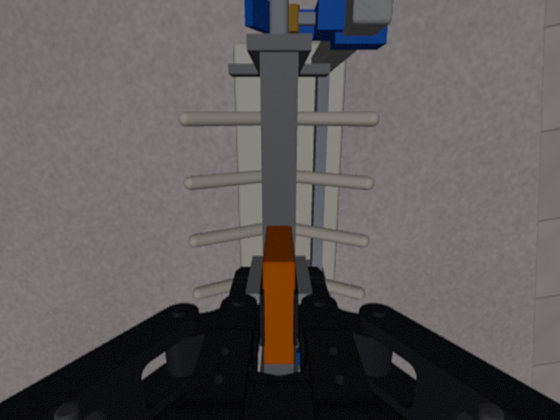

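```bash
cat > m3.py <<'E'
from h import *
import sys
k=sys.argv[1]; p=list(map(float,sys.argv[2:10]))
S=dict(np.load(f"scene_{k}.npz"));Z=dict(np.load(f"side_{k}.npz"))
sc=lambda u,v:((u+.5)/3.4+180-.5,(v+.5)/3.4+130-.5)
si=lambda u,v:((u+.5)/2.6+190-.5,(v+.5)/2.6+90-.5)
a,ea=tri((S,sc(*p[0:2])),(Z,si(*p[2:4])));b,eb=tri((S,sc(*p[4:6])),(Z,si(*p[6:8])))
def rep(n,a,b): print(n,a,b,"mid",(a+b)/2,"len",np.linalg.norm(a-b),"yaw",np.degrees(np.arctan2(-(a-b)[0],(a-b)[1])),"dz",(a-b)[2])
rep("pins",a,b);print(ea,eb)
rl,_=tri((S,(318,206.7)),(Z,(231.5,183.9)));rr,_=tri((S,(209,224.75)),(Z,(318.6,137.3)))
rep("rollers",rl,rr)
ex=np.array([np.cos(np.radians(-10.6)),np.sin(np.radians(-10.6)),0]);ey=np.array([-ex[1],ex[0],0])
for nm,r,pt in (("+",rl,(a+b)/2+(a-b)/np.linalg.norm(a-b)*.125),("-",rr,(a+b)/2-(a-b)/np.linalg.norm(a-b)*.125)):
    d=(pt-r)*1e3;print(nm,"pin rel hook origin (mm): x",d@ex+5.5,"y",d@ey,"z",d[2]+6)
E
python3 m3.py b 516 187 79 189 39 263 370 47
```

```text
pins [0.6467 0.0703 0.2715] [ 0.5892 -0.2301  0.2715] mid [ 0.618  -0.0799  0.2715] len 0.3058590342373719 yaw -10.822577074173255 dz 1.8534633645206355e-05
[np.float64(0.24135629594174024), np.float64(0.2413562959415707)] [np.float64(1.2164092452566109), np.float64(1.2164092452565491)]
rollers [0.6488 0.0432 0.2077] [ 0.6027 -0.2021  0.2086] mid [ 0.6258 -0.0795  0.2082] len 0.2495167505593221 yaw -10.649411169386223 dz -0.0008511056163765796
+ pin rel hook origin (mm): x -1.734278110157664 y -1.6020971591195947 z 69.75633071335781
- pin rel hook origin (mm): x -2.4902724902146858 y -2.08500413412396 z 68.89007544340683
```

```bash
python3 -c "
from h import *
d=dict(np.load('w4.npz'))
a=d['image'][0:60,220:400,::-1]; cv2.imwrite('pics/w4c.png',cv2.resize(a,None,fx=4.4,fy=4.4,interpolation=cv2.INTER_CUBIC))
for s,c in blobs(d['image'],(14,120,50),(28,255,255),8,(200,400,0,60)): print(s,c,plane(d,c,.206))
"
```

```text
[289   4  10  29 265] [293.2755  17.8679] [0.648  0.0437 0.206 ]
```

View pics/w4c.png

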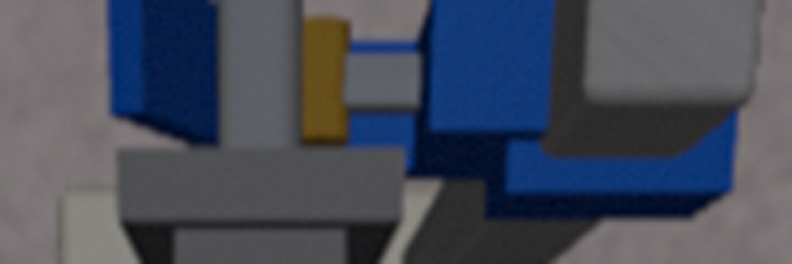

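Request:
move_arm([
  [0.18, 0.1, 1, 0, 0.3],
  [0.18, 0.1, 2, 0, 0.3],
  [0.18, 0.1, 3, 0, 0.3],
  [0.18, 0.1, 3.6, 0, 0.3],
  [0.18, 0.1, 3.6, 0, 0.3],
])

```text
t: 7.0
tool_pos: [0.6188, -0.0768, 0.2632]
tool_rot: [-2.416, -2.007, 0.002]
contact_force: [-0.0, 0.2, -2.8]
opening: 0.0107
```

```bash
python3 look.py c;python3 -c "
from h import *
inc((.62,-.078,.293),-10.6)
d=get_image('wrist'); cv2.imwrite('pics/w5.png',cv2.resize(d['image'][0:90,200:400,::-1],None,fx=4,fy=4,interpolation=cv2.INTER_CUBIC))
np.savez('w5.npz',**d)"
```

```text
7.0 [ 0.6188 -0.0768  0.2632] 0.010654779178354976 [-0.0353  0.1702 -2.8112] [-0.0192  0.0315 -0.0646]
inc cm [-0.0934  0.0914 -2.846 ] twist 0.034884337270469246 curY -10.565115662729525 pos [ 0.6193 -0.0769  0.2645] zax [ 0.0004 -0.0001 -1.    ] t 7.1 q6 -0.058356793203544984
```

View pics/scene_c.png

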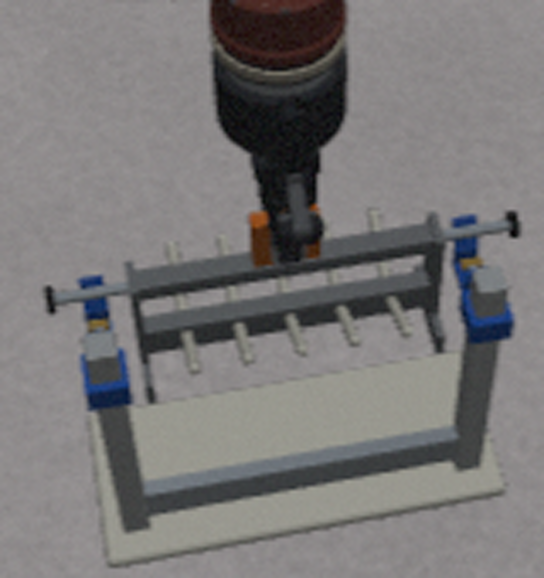

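View pics/side_c.png

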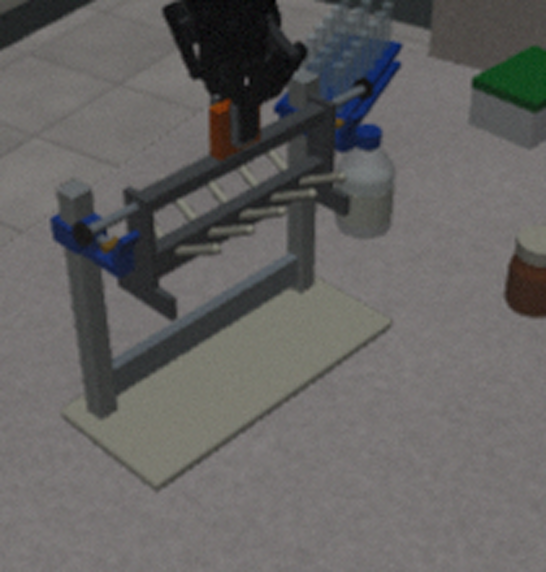

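View pics/w5.png

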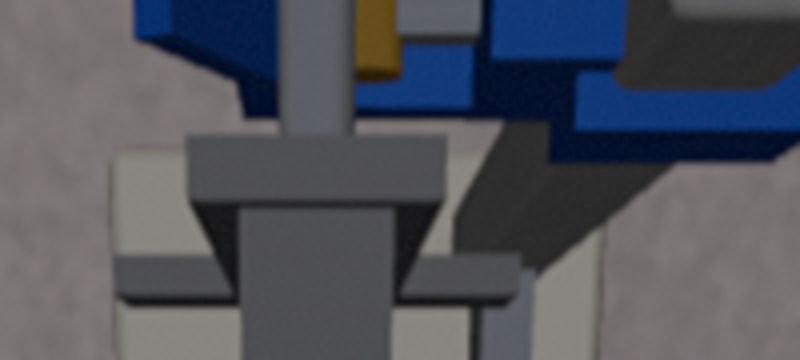

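```bash
python3 m3.py c 514 223 82 234 49 299 363 89; python3 -c "
from h import *
d=dict(np.load('w5.npz'))
f=lambda u,v:((u+.5)/4+199.5,(v+.5)/4-.5)
ex=np.array([np.cos(np.radians(-10.6)),np.sin(np.radians(-10.6)),0])
pl=plane(d,f(281,60),.235);pr=plane(d,f(354,60),.235);r=plane(d,f(400,60),.206)
print(np.linalg.norm(pl-pr),((pl+pr)/2-r)@ex*1e3+5.5+4)"
```

```text
pins [0.6474 0.0724 0.2346] [ 0.5912 -0.2284  0.2338] mid [ 0.6193 -0.078   0.2342] len 0.3059837423578163 yaw -10.583443803676463 dz 0.0007876133010406017
[np.float64(0.37827777459536827), np.float64(0.37827777459531914)] [np.float64(0.47180830283729575), np.float64(0.4718083028372928)]
rollers [0.6488 0.0432 0.2077] [ 0.6027 -0.2021  0.2086] mid [ 0.6258 -0.0795  0.2082] len 0.2495167505593221 yaw -10.649411169386223 dz -0.0008511056163765796
+ pin rel hook origin (mm): x -1.298113486759199 y 0.48474012326515326 z 32.76913015576015
- pin rel hook origin (mm): x -1.0106948212694915 y 0.0007849736754890789 z 31.27451543088366
0.00754559291639342 -0.6439288151389988
```

Request:
move_arm([
  [0, 0.05, 0.5, 0, 0.3],
  [0, 0.05, 1, 0, 0.3],
  [0, 0.05, 1.5, 0, 0.3],
  [0, 0.05, 1.8, 0, 0.3],
  [0, 0.05, 1.8, 0, 0.3],
])

```text
t: 7.78
tool_pos: [0.6194, -0.0769, 0.2458]
tool_rot: [-2.416, -2.007, 0.001]
contact_force: [0.1, -0.1, -3.9]
opening: 0.0112
```

```bash
cat > s.py <<'E'
from h import *
for i in range(3):
    get_image('side');o=sensors.get_obs();print(o['t'],o['tool_pos'],o['contact_force'],o['wrist_torque'],o['tool_rot'],o['opening'])
E
python3 s.py
```

```text
7.825 [ 0.6196 -0.077   0.2462] [-0.1192  0.0493 -3.9932] [-0.0101 -0.0287  0.0008] [-2.4164 -2.0074  0.0002] 0.01045501059978487
7.875 [ 0.6197 -0.077   0.2464] [ 1.5281  0.4035 -3.3534] [-0.0126 -0.0238  0.0028] [2.4164 2.0074 0.0002] 0.010590122662259045
7.925 [ 0.6198 -0.077   0.2466] [-0.1029 -0.1529 -3.3688] [-0.0855  0.0126 -0.0106] [2.4162 2.0073 0.0004] 0.0108574235061879
```

Request:
move_arm([
  [0, 0, 0.15, 0, 0.3],
  [0, 0, 0.3, 0, 0.3],
  [0, 0, 0.45, 0, 0.3],
  [0, 0, 0.6, 0, 0.3],
  [0, 0, 0.6, 0, 0.3],
])

```text
t: 8.55
tool_pos: [0.6192, -0.0769, 0.2402]
tool_rot: [-2.416, -2.007, 0.001]
contact_force: [-3.3, 0.1, -1.9]
opening: 0.0109
```

```bash
python3 s.py
```

```text
8.6 [ 0.6192 -0.0769  0.2403] [-2.6847  0.4786 -1.3204] [ 0.0916  0.5206 -0.0581] [-2.4157 -2.0069  0.0012] 0.010563929068536898
8.65 [ 0.6193 -0.0769  0.2403] [-3.7212  0.4396 -1.8256] [0.046  0.558  0.0026] [-2.4158 -2.007   0.0012] 0.01052894342337565
8.7 [ 0.6193 -0.0769  0.2403] [-3.4051  0.6152 -1.1818] [ 0.082   0.5475 -0.0279] [-2.4158 -2.007   0.0011] 0.010618488215723828
```

Request:
move_arm([
  [0, -0.03, 0.1, 0, 0.3],
  [0, -0.05, 0.2, 0, 0.3],
  [0, -0.05, 0.3, 0, 0.3],
  [0, -0.05, 0.4, 0, 0.3],
  [0, -0.05, 0.5, 0, 0.3],
])

```text
t: 9.32
tool_pos: [0.619, -0.0768, 0.2356]
tool_rot: [-2.416, -2.007, 0.0]
contact_force: [-5.7, 0.9, 2.3]
opening: 0.0108
```

```bash
python3 s.py; python3 look.py d
```

```text
9.375 [ 0.619  -0.0768  0.2355] [-5.864   0.9538  1.4366] [0.1378 0.9728 0.0033] [-2.4161 -2.0075  0.0005] 0.010526606085202029
9.425 [ 0.619  -0.0768  0.2356] [-6.0507  0.3545  2.2487] [ 0.1481  0.9707 -0.0732] [-2.4161 -2.0074  0.0005] 0.010493171403786245
9.475 [ 0.619  -0.0768  0.2356] [-4.7582  1.0728  2.0111] [ 0.145   0.9756 -0.0233] [-2.4161 -2.0075  0.0006] 0.010912745966666557
9.475 [ 0.619  -0.0768  0.2356] 0.010912745966666557 [-4.7582  1.0728  2.0111] [ 0.145   0.9756 -0.0233]
```

View pics/scene_d.png

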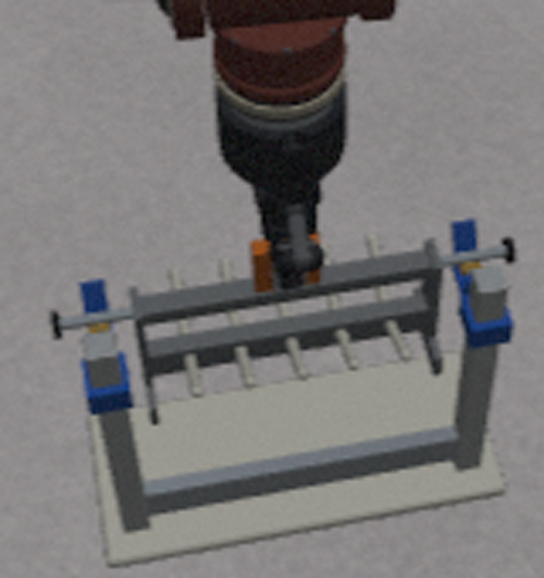

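View pics/side_d.png

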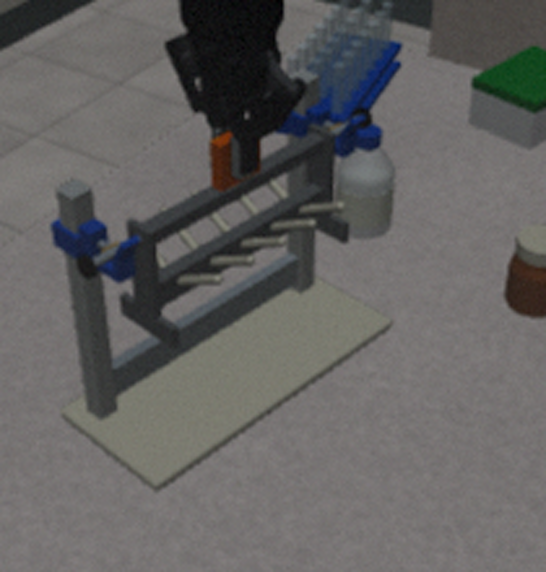

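Request:
move_arm([
  [0, -0.03, 0.1, 0, 0.3],
  [0, -0.05, 0.2, 0, 0.3],
  [0, -0.05, 0.3, 0, 0.3],
  [0, -0.05, 0.4, 0, 0.3],
  [0, -0.05, 0.5, 0, 0.3],
])

```text
t: 10.2
tool_pos: [0.6189, -0.0768, 0.2312]
tool_rot: [2.416, 2.007, 0.001]
contact_force: [-5.0, 1.8, 5.9]
opening: 0.0108
```

```bash
python3 s.py
```

```text
10.25 [ 0.6189 -0.0768  0.2311] [-5.3111  1.937   5.7685] [0.1948 1.0242 0.0168] [2.4159 2.0072 0.0009] 0.010950523100213145
10.3 [ 0.6189 -0.0768  0.2312] [-5.3487  1.8644  5.2683] [0.1654 1.0664 0.0224] [2.4159 2.0072 0.0008] 0.010527103762555428
10.35 [ 0.6189 -0.0768  0.2313] [-6.267   1.0077  5.4008] [0.2152 1.1131 0.0159] [2.4159 2.0072 0.0009] 0.010779056973357268
```

Request:
move_arm([
  [0, -0.02, 0.1, 0, 0.3],
  [0, -0.03, 0.2, 0, 0.3],
  [0, -0.03, 0.3, 0, 0.3],
  [0, -0.03, 0.4, 0, 0.3],
  [0, -0.03, 0.5, 0, 0.3],
])

```text
t: 10.98
tool_pos: [0.6189, -0.0768, 0.2273]
tool_rot: [2.415, 2.007, 0.002]
contact_force: [-6.7, 1.4, 8.8]
opening: 0.0104
```

```bash
python3 s.py
```

```text
11.025 [ 0.6189 -0.0768  0.2272] [-6.313   1.5066  8.1821] [ 0.2246  1.2047 -0.0126] [2.4152 2.0067 0.0018] 0.010385646702369406
11.075 [ 0.6189 -0.0768  0.2273] [-6.1148  1.9865  8.2263] [0.2834 1.2165 0.0181] [2.4152 2.0067 0.0018] 0.010871201751351641
11.125 [ 0.6189 -0.0768  0.2274] [-6.9749  2.0718  8.2738] [ 0.1924  1.319  -0.0072] [2.4151 2.0067 0.0019] 0.01085785225289364
```

Request:
move_arm([
  [0, -0.02, 0.1, 0, 0.3],
  [0, -0.03, 0.2, 0, 0.3],
  [0, -0.03, 0.3, 0, 0.3],
  [0, -0.03, 0.3, 0, 0.3],
])

```text
t: 11.62
tool_pos: [0.6189, -0.0768, 0.2251]
tool_rot: [2.415, 2.006, 0.003]
contact_force: [-6.9, 1.7, 10.2]
opening: 0.0104
```

```bash
python3 s.py
```

```text
11.675 [ 0.6188 -0.0768  0.2251] [-7.0103  1.2653 10.7988] [0.2247 1.2616 0.0001] [2.4147 2.0062 0.0027] 0.010620391796915965
11.725 [ 0.6189 -0.0768  0.2252] [-7.096   1.8187 10.7297] [ 0.2212  1.3366 -0.0224] [2.4146 2.0061 0.0027] 0.010765054767300969
11.775 [ 0.6189 -0.0768  0.2252] [-7.6994  2.3784 10.0382] [0.1883 1.3257 0.0471] [2.4146 2.0062 0.0027] 0.010492102741829983
```

Request:
move_arm([
  [0, -0.05, 0.1, 0, 0.3],
  [0, -0.08, 0.2, 0, 0.3],
  [0, -0.08, 0.3, 0, 0.3],
  [0, -0.08, 0.3, 0, 0.3],
])

```text
t: 12.28
tool_pos: [0.6188, -0.0768, 0.223]
tool_rot: [2.413, 2.005, 0.005]
contact_force: [-6.5, 2.3, 12.5]
opening: 0.011
```

```bash
python3 s.py
```

```text
12.325 [ 0.6188 -0.0768  0.2231] [-5.9246  2.0856 12.891 ] [ 0.1947  1.1939 -0.0209] [2.4132 2.0051 0.005 ] 0.010896111983870685
12.375 [ 0.6188 -0.0768  0.2231] [-6.8591  2.0286 11.5966] [ 0.2354  1.1756 -0.0819] [2.4133 2.005  0.005 ] 0.01056564105230466
12.425 [ 0.6188 -0.0768  0.2231] [-5.633   1.4307 12.2412] [0.2088 1.1492 0.0446] [2.4133 2.005  0.005 ] 0.010633584530142758
```

Request:
move_arm([
  [0, -0.03, 0.1, 0, 0.3],
  [0, -0.05, 0.2, 0, 0.3],
  [0, -0.05, 0.3, 0, 0.3],
  [0, -0.05, 0.3, 0, 0.3],
])

```text
t: 12.92
tool_pos: [0.6187, -0.0767, 0.2209]
tool_rot: [2.412, 2.004, 0.006]
contact_force: [-6.2, 1.6, 14.7]
opening: 0.0103
```

```bash
python3 s.py;python3 look.py e
```

```text
12.975 [ 0.6187 -0.0768  0.2209] [-6.0267  2.5114 13.7407] [ 0.16    1.0916 -0.0494] [2.4124 2.0043 0.0064] 0.010437283369841672
13.025 [ 0.6187 -0.0767  0.2209] [-5.7065  2.0323 13.5215] [ 0.2247  1.1197 -0.0314] [2.4124 2.0043 0.0064] 0.010702231919433683
13.075 [ 0.6187 -0.0768  0.2209] [-6.4866  1.8982 14.0074] [ 0.201   1.1514 -0.0126] [2.4124 2.0043 0.0063] 0.010582354804883835
13.075 [ 0.6187 -0.0768  0.2209] 0.010582354804883835 [-6.4866  1.8982 14.0074] [ 0.201   1.1514 -0.0126]
```

View pics/scene_e.png

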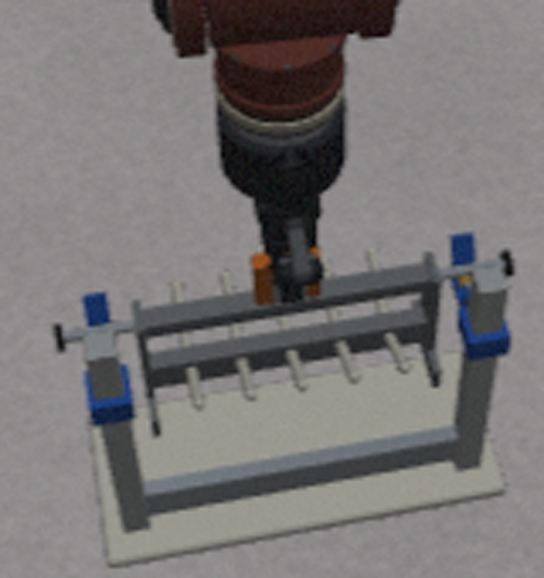

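View pics/side_e.png

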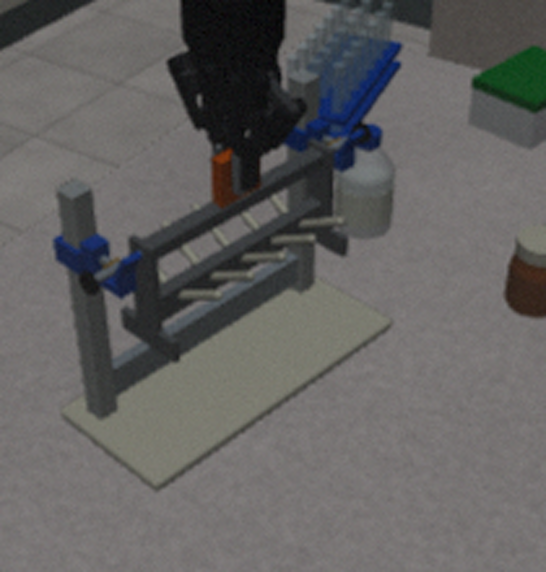

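Request:
move_arm([
  [0, -0.02, 0.1, 0, 0.3],
  [0, -0.03, 0.2, 0, 0.3],
  [0, -0.03, 0.2, 0, 0.3],
])

```text
t: 13.55
tool_pos: [0.6187, -0.0767, 0.2194]
tool_rot: [2.412, 2.004, 0.007]
contact_force: [-6.1, 1.8, 15.2]
opening: 0.0108
```

```bash
python3 s.py
```

```text
13.6 [ 0.6187 -0.0767  0.2195] [-5.8927  2.0781 15.819 ] [ 0.2179  1.1601 -0.0472] [2.4118 2.0039 0.0072] 0.01079211257331455
13.65 [ 0.6187 -0.0767  0.2195] [-5.1482  1.6535 15.6683] [0.193  1.1633 0.0791] [2.4118 2.0039 0.0072] 0.011112117227484534
13.7 [ 0.6187 -0.0767  0.2195] [-5.9589  2.2272 15.3609] [ 0.229   1.1324 -0.0618] [2.4118 2.0039 0.0072] 0.010661883672747204
```

Request:
move_arm([
  [0, -0.02, 0.1, 0, 0.3],
  [0, -0.03, 0.2, 0, 0.3],
  [0, -0.03, 0.2, 0, 0.3],
])

```text
t: 14.08
tool_pos: [0.6187, -0.0767, 0.2179]
tool_rot: [2.411, 2.003, 0.008]
contact_force: [-6.1, 3.0, 17.3]
opening: 0.0103
```

```bash
python3 s.py
```

```text
14.125 [ 0.6187 -0.0767  0.218 ] [-5.8519  1.8866 17.0399] [ 0.2131  1.1333 -0.0127] [2.4112 2.0035 0.0081] 0.010675123303913316
14.175 [ 0.6187 -0.0767  0.218 ] [-5.6658  2.0841 16.5777] [ 0.2093  1.1311 -0.0018] [2.4112 2.0035 0.0081] 0.011076543286639642
14.225 [ 0.6187 -0.0767  0.218 ] [-5.1967  2.7883 16.7422] [0.1693 1.1436 0.0282] [2.4113 2.0035 0.008 ] 0.011062773913984029
```

Request:
move_arm([
  [0, -0.02, 0.1, 0, 0.3],
  [0, -0.03, 0.15, 0, 0.3],
  [0, -0.03, 0.15, 0, 0.3],
])

```text
t: 14.6
tool_pos: [0.6186, -0.0767, 0.2169]
tool_rot: [2.411, 2.003, 0.009]
contact_force: [-6.4, 2.5, 17.4]
opening: 0.0108
```

```bash
python3 s.py
```

```text
14.65 [ 0.6186 -0.0767  0.2169] [-6.01    2.0474 16.6707] [ 0.2653  1.0914 -0.0246] [2.4107 2.0032 0.0089] 0.010783145513085325
14.7 [ 0.6186 -0.0767  0.2169] [-5.3574  1.8131 17.7202] [ 0.2062  1.1353 -0.0148] [2.4107 2.0031 0.0089] 0.010601566848020669
14.75 [ 0.6186 -0.0767  0.2169] [-5.0912  0.9103 17.0776] [ 0.2319  1.1382 -0.0546] [2.4107 2.0031 0.0089] 0.010902484395744634
```

Request:
move_arm([
  [0, 0, 0.1, 0, 0.3],
  [0, 0, 0.15, 0, 0.3],
  [0, 0, 0.15, 0, 0.3],
])

```text
t: 15.12
tool_pos: [0.6192, -0.0769, 0.2141]
tool_rot: [2.41, 2.002, 0.011]
contact_force: [-1.4, 0.5, 11.0]
opening: 0.0103
```

```bash
python3 s.py; python3 look.py f
```

```text
15.175 [ 0.6192 -0.0768  0.2141] [-1.3763  0.237  10.9078] [0.0947 0.2248 0.005 ] [2.41   2.0021 0.0108] 0.010853641645209938
15.225 [ 0.6192 -0.0768  0.2141] [-1.7442  2.424  12.2883] [ 0.1141  0.2219 -0.0616] [2.41   2.0022 0.0108] 0.010976647880923205
15.275 [ 0.6192 -0.0769  0.2141] [-0.4988  0.5813 12.1323] [ 0.1137  0.1556 -0.0328] [2.41   2.0021 0.0108] 0.011162032912616667
15.275 [ 0.6192 -0.0769  0.2141] 0.011162032912616667 [-0.4988  0.5813 12.1323] [ 0.1137  0.1556 -0.0328]
```

View pics/scene_f.png

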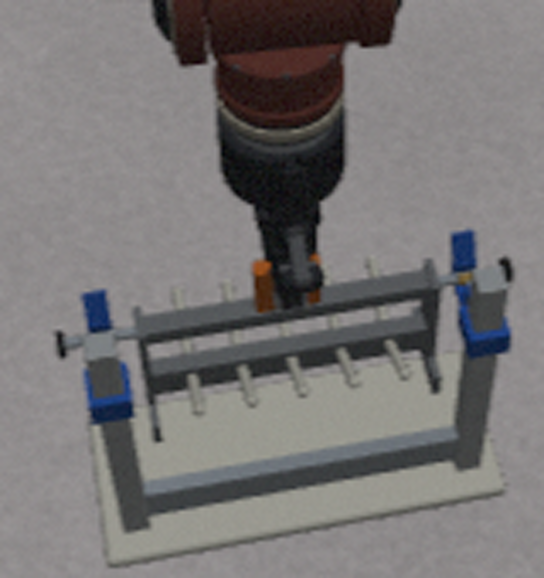

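View pics/side_f.png

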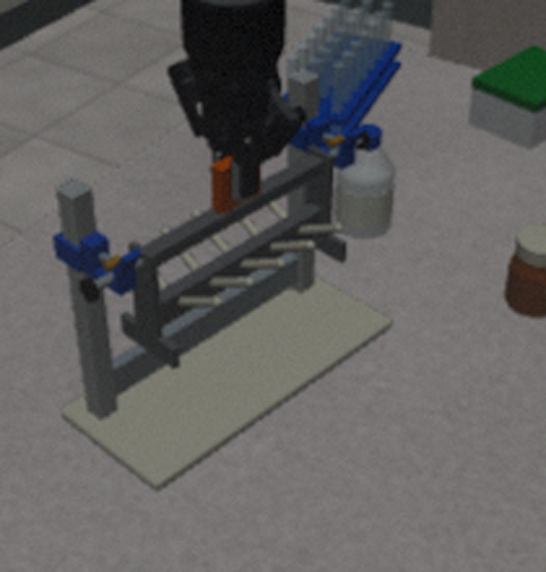

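Request:
move_arm([
  [0, 0, -0.3, 0, 0.3],
  [0, 0, -0.6, 0, 0.3],
  [0, 0, -0.9, 0, 0.3],
  [0, 0, -1.2, 0, 0.3],
  [0, 0, -1.2, 0, 0.3],
])

```text
t: 16.0
tool_pos: [0.6189, -0.0768, 0.2236]
tool_rot: [2.411, 2.003, 0.01]
contact_force: [6.6, -0.4, 4.1]
opening: 0.0107
```

```bash
python3 s.py; python3 look.py g; python3 -c "
from h import *
d=get_image('wrist'); cv2.imwrite('pics/w6.png',cv2.resize(d['image'][0:90,200:400,::-1],None,fx=4,fy=4,interpolation=cv2.INTER_CUBIC))"
```

```text
16.05 [ 0.6189 -0.0768  0.2234] [7.2924 0.0554 3.3524] [-0.1767 -1.3678 -0.0139] [2.4108 2.0027 0.0099] 0.010716598154948496
16.1 [ 0.6189 -0.0768  0.2233] [8.2326 0.3837 3.0805] [-0.1724 -1.3729 -0.0043] [2.4109 2.0028 0.0098] 0.011030204239268237
16.15 [ 0.6189 -0.0769  0.2232] [7.0486 0.2426 3.8016] [-0.1761 -1.35    0.0298] [2.4109 2.0027 0.0097] 0.010794586767581283
16.15 [ 0.6189 -0.0769  0.2232] 0.010794586767581283 [7.0486 0.2426 3.8016] [-0.1761 -1.35    0.0298]
```

View pics/scene_g.png

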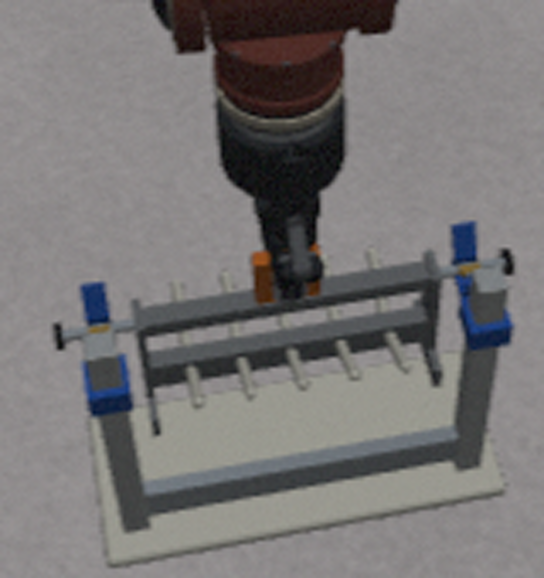

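View pics/side_g.png

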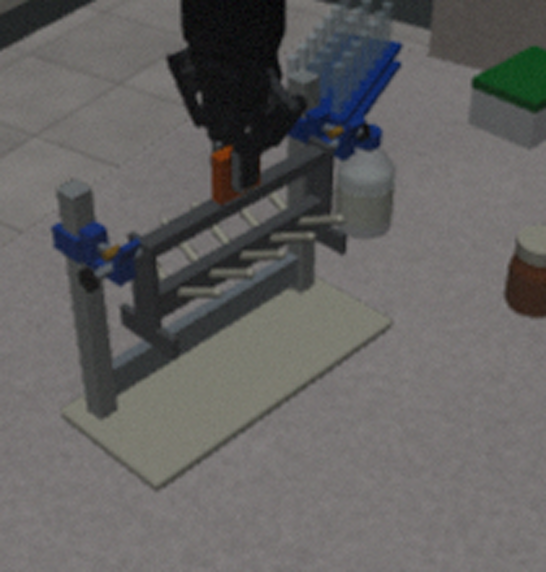

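View pics/w6.png

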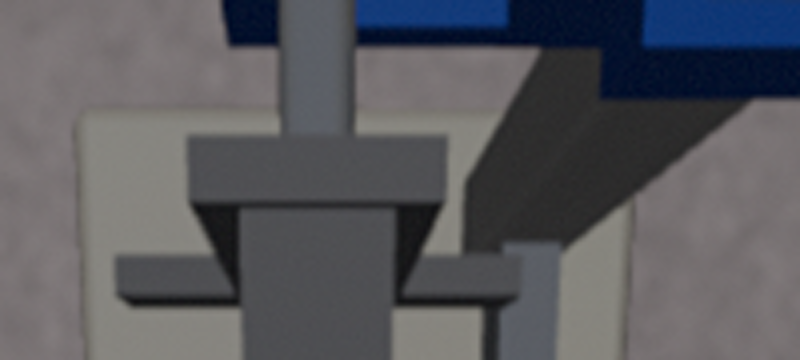

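Request:
move_arm([
  [0, 0.1, -0.1, 0, 0.3],
  [0, 0.2, -0.2, 0, 0.3],
  [0, 0.2, -0.3, 0, 0.3],
  [0, 0.2, -0.3, 0, 0.3],
])

```text
t: 16.8
tool_pos: [0.6191, -0.0769, 0.2248]
tool_rot: [2.414, 2.005, 0.004]
contact_force: [5.7, 0.5, 3.3]
opening: 0.0109
```

```bash
python3 s.py
```

```text
16.85 [ 0.6191 -0.0769  0.2247] [6.0729 0.1631 3.2334] [-0.2079 -1.1795 -0.0273] [2.4142 2.0056 0.004 ] 0.010823927223525607
16.9 [ 0.6191 -0.0769  0.2247] [ 6.2082 -0.4991  3.2162] [-0.1419 -1.2049 -0.0437] [2.4143 2.0056 0.004 ] 0.010820286920158056
16.95 [ 0.6191 -0.0769  0.2247] [ 7.3596 -1.2937  2.6357] [-0.1032 -1.204   0.0199] [2.4143 2.0055 0.004 ] 0.010376752061241121
```

Request:
move_arm([
  [0, 0.1, -0.1, 0, 0.3],
  [0, 0.15, -0.2, 0, 0.3],
  [0, 0.15, -0.3, 0, 0.3],
  [0, 0.15, -0.3, 0, 0.3],
])

```text
t: 17.45
tool_pos: [0.6193, -0.0769, 0.227]
tool_rot: [-2.416, -2.007, 0.0]
contact_force: [4.9, 0.0, 0.8]
opening: 0.0108
```

```bash
python3 s.py
```

```text
17.5 [ 0.6192 -0.0769  0.2269] [ 4.3431 -0.1268  0.4929] [-0.0583 -0.7792 -0.0034] [-2.4164 -2.0073  0.0003] 0.010558258178306091
17.55 [ 0.6192 -0.0769  0.227 ] [4.2969 0.1859 0.4159] [-0.0423 -0.7935  0.0126] [-2.4163 -2.0074  0.0002] 0.01084898306000611
17.6 [ 0.6193 -0.0769  0.227 ] [ 4.4311 -1.2589 -0.1348] [-0.1098 -0.7916 -0.0555] [-2.4164 -2.0073  0.0002] 0.010912669180341294
```

Request:
move_arm([
  [0, 0.06, 0, 0, 0.3],
  [0, 0.12, 0, 0, 0.3],
  [0, 0.12, 0, 0, 0.3],
])

```text
t: 17.98
tool_pos: [0.6196, -0.077, 0.2267]
tool_rot: [-2.415, -2.006, 0.003]
contact_force: [-0.8, 0.6, 1.1]
opening: 0.0108
```

```bash
python3 s.py; python3 look.py i
```

```text
18.025 [ 0.6196 -0.0769  0.2267] [-1.4914  0.3393  1.4149] [0.058  0.3083 0.0193] [-2.4146 -2.0061  0.0032] 0.010537649708430439
18.075 [ 0.6196 -0.0769  0.2267] [-3.0248 -0.2493  1.2776] [ 0.014   0.4695 -0.0201] [-2.4147 -2.0061  0.0032] 0.01053428008773689
18.125 [ 0.6196 -0.0769  0.2267] [-3.4803 -0.2559  0.387 ] [0.1001 0.5054 0.0168] [-2.4147 -2.0062  0.0031] 0.010987902857825466
18.125 [ 0.6196 -0.0769  0.2267] 0.010987902857825466 [-3.4803 -0.2559  0.387 ] [0.1001 0.5054 0.0168]
```

View pics/scene_i.png

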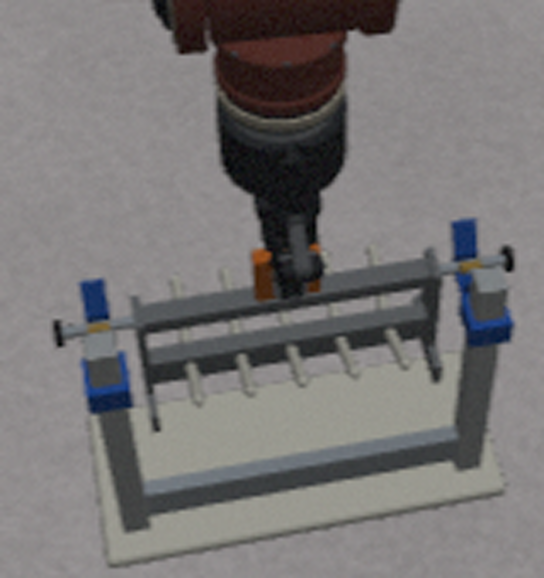

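View pics/side_i.png

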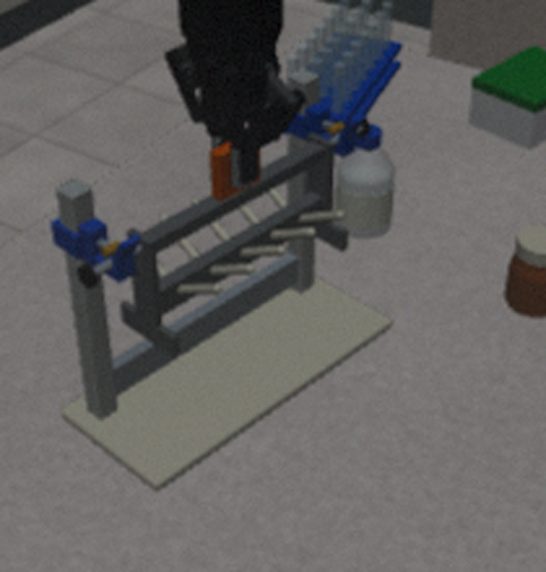

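```bash
python3 m3.py i 508 259 87 275 57 332 363 128; python3 -c "
from h import *
D={n:dict(np.load(f'{n}_i.npz')) for n in('scene','side')}
r={'scene':(185,335,165,300),'side':(200,395,100,310)}
B={n:[c for s,c in blobs(D[n]['image'],(14,120,50),(28,255,255),4,r[n])] for n in D}
print(B)"
```

```text
pins [0.6484 0.0714 0.1972] [ 0.5898 -0.2286  0.196 ] mid [ 0.6191 -0.0786  0.1966] len 0.30572822893119933 yaw -11.055064042024409 dz 0.001190930287158165
[np.float64(0.3119982118546223), np.float64(0.3119982118547511)] [np.float64(0.07849113933603599), np.float64(0.07849113933591705)]
rollers [0.6488 0.0432 0.2077] [ 0.6027 -0.2021  0.2086] mid [ 0.6258 -0.0795  0.2082] len 0.2495167505593221 yaw -10.649411169386223 dz -0.0008511056163765796
+ pin rel hook origin (mm): x -0.3122631085259 y -0.15348886602950879 z -4.637223015176584
- pin rel hook origin (mm): x -2.0826397571225908 y -0.6285008526959244 z -6.4621758056606975
{'scene': [array([318. , 207.7]), array([208.875, 225.875])], 'side': [array([318.7857, 138.8571]), array([231.8125, 185.25  ])]}
```

Request:
move_arm([
  [0, -0.06, 0, 0, 0.3],
  [0, -0.06, 0, 0, 0.3],
  [0, -0.06, 0, 0, 1.2],
  [0, -0.06, 0, 0, 1.6],
  [0, -0.06, 0, 0, 2.2],
], newtons=30)

```text
t: 18.85
tool_pos: [0.6204, -0.0771, 0.2276]
tool_rot: [2.416, 2.007, 0.001]
contact_force: [-1.1, 0.1, 0.4]
opening: 0.0222
```

Request:
move_arm([
  [0, 0, 0, 0, 3.5],
  [0, 0, 0, 0, 5],
  [0, 0, 0, 0, 6],
  [0, 0, 0, 0, 6],
])

```text
t: 19.35
tool_pos: [0.62, -0.077, 0.2273]
tool_rot: [2.416, 2.008, 0.0]
contact_force: [-0.1, -0.2, -0.1]
opening: 0.0599
```

```bash
python3 s.py; python3 -c "
from h import *
d=get_image('wrist'); cv2.imwrite('pics/w7.png',d['image'][:,:,::-1])"
```

```text
19.4 [ 0.6199 -0.077   0.2273] [ 0.1288  0.7049 -0.2228] [0.0136 0.0286 0.0078] [2.4165 2.0075 0.0001] 0.05979892384679988
19.45 [ 0.6199 -0.077   0.2273] [-0.0353 -0.4354  0.3895] [-0.0287  0.0128  0.0079] [2.4165 2.0076 0.0001] 0.05958676046056795
19.5 [ 0.6199 -0.077   0.2273] [ 0.9753 -0.6428 -0.9815] [0.0121 0.0036 0.0075] [-2.4165 -2.0075 -0.    ] 0.059894911993716014
```

View pics/w7.png

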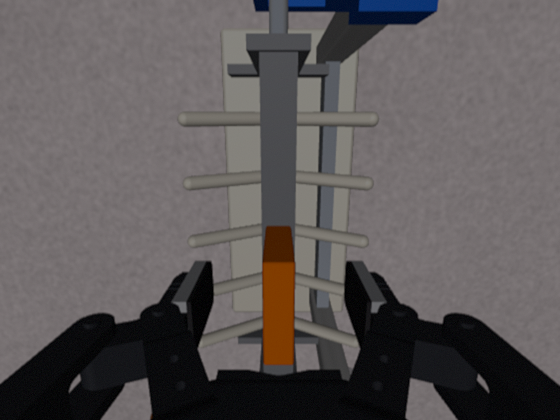

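The fingers are open and clear of the tab (cols 262–295, with the pads at about 205 and 352), and the rail hasn't moved. Next I retreat straight up.

Request:
move_arm([
  [0, 0, -1, 0, 6],
  [0, 0, -3, 0, 6],
  [0, 0, -6, 0, 6],
  [0, 0, -10, 0, 6],
  [0, 0, -14, 0, 6],
])

```text
t: 20.18
tool_pos: [0.6199, -0.077, 0.3706]
tool_rot: [2.415, 2.006, 0.002]
contact_force: [-0.9, -0.1, 0.3]
opening: 0.0597
```

Request:
move_arm([
  [0, -4, -2, 0, 6],
  [0, -8, -4, 0, 6],
  [0, -12, -4, 0, 6],
  [0, -15, -4, 0, 6],
  [0, -15, -4, 0, 6],
])

```text
t: 20.8
tool_pos: [0.4715, -0.0492, 0.4102]
tool_rot: [2.413, 2.005, 0.005]
contact_force: [0.7, 0.5, 0.4]
opening: 0.0602
```

```bash
python3 s.py; python3 look.py j
```

```text
20.85 [ 0.4723 -0.0494  0.4095] [-0.0113  0.3209 -0.3829] [ 0.0073 -0.015  -0.0069] [2.4139 2.0054 0.0038] 0.05976370774928261
20.9 [ 0.4727 -0.0496  0.4089] [ 0.3547 -0.1294 -0.5194] [ 0.0279  0.0047 -0.0088] [2.4148 2.006  0.0026] 0.06006959503405614
20.95 [ 0.4729 -0.0496  0.4083] [-0.2534 -0.2867 -0.0593] [-0.0052 -0.0315  0.0351] [2.4155 2.0066 0.0016] 0.06009724197782018
20.95 [ 0.4729 -0.0496  0.4083] 0.06009724197782018 [-0.2534 -0.2867 -0.0593] [-0.0052 -0.0315  0.0351]
```

View pics/scene_j.png

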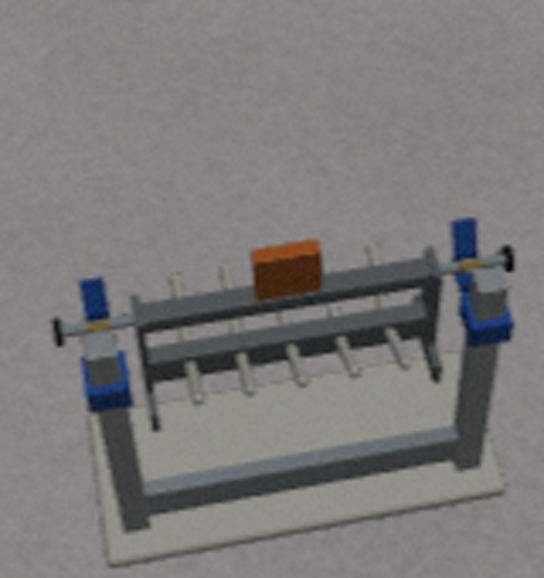

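View pics/side_j.png

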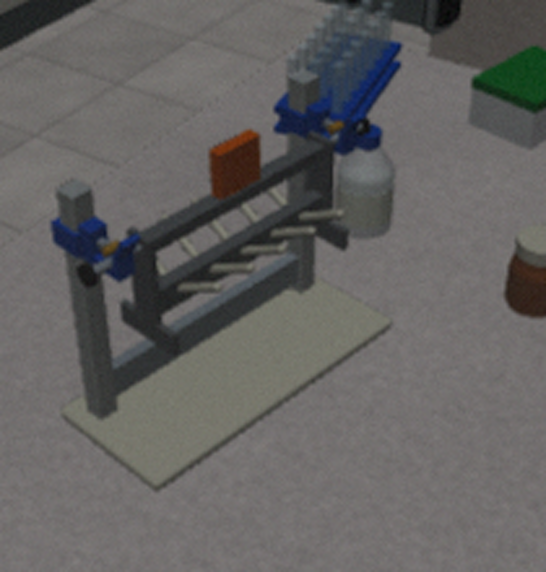

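```bash
python3 m3.py j 508 259 87 274 57 331 363 127; python3 -c "
import cv2,numpy as np
for n in('scene','side'):
    a=cv2.imread(f'pics/{n}0.png');b=np.load(f'{n}_j.npz')['image'][:,:,::-1]
    cv2.imwrite(f'pics/{n}_diff.png',(cv2.absdiff(a,np.ascontiguousarray(b)).max(2)>25).astype('u1')*255)
"
```

```text
pins [0.6487 0.0711 0.1978] [ 0.5898 -0.2285  0.1971] mid [ 0.6193 -0.0787  0.1974] len 0.305343295223675 yaw -11.130683493840062 dz 0.0007021188115861332
[np.float64(0.4026682769870195), np.float64(0.40266827698692903)] [np.float64(0.09047497500681932), np.float64(0.09047497500694823)]
rollers [0.6488 0.0432 0.2077] [ 0.6027 -0.2021  0.2086] mid [ 0.6258 -0.0795  0.2082] len 0.2495167505593221 yaw -10.649411169386223 dz -0.0008511056163765796
+ pin rel hook origin (mm): x 0.012135025285549439 y -0.20752301448197005 z -4.023900144269488
- pin rel hook origin (mm): x -2.0881904376315994 y -0.6809325022870771 z -5.449865944715116
```

View pics/scene_diff.png

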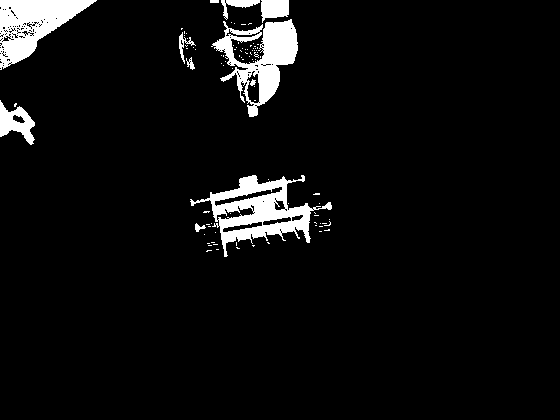

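```bash
python3 -c "
from h import *
print(order.finish_job())"
```

```text
the job is handed in; nothing more can be done
None
```

The rail is hanging on the stand by both end pins, released, and the job was handed in at about 21 s of the 48 s allowed.

- **Pressing:** I gripped the rail by its tab, lined it up over the hooks and lowered it in steps of about 1 mm. The load on the two hooks together peaked at about 20.5 N, which is about 10 N per hook if shared evenly. Both pins snapped in the same step. The hook load fell to about 15 N, and the sideways force of about 6 N mostly disappeared. I only let go after easing off with the grip still closed and seeing the rollers above both pins.
- **Last checks:** With the arm clear and about 0 N on the wrist, both pins measured about 197–198 mm high, level to within 1 mm. Home is 200 mm less the sink of about 1–2 mm that I estimate for the rail's weight. Comparing the scene picture with the first one shows only the rail, the arm and slight hook motion changed, so the bottle, beaker and jar did not move.
- **Disagreements:** My early measurement put the rollers about 2 mm higher than the text does. Measured from those rollers, the pins read 4–5 mm below home. I put this down to that offset plus the hooks' sink. The measured rail angle differs from the hook line by about 0.5°, which is within what I can measure. Both rest on pixel readings good to about 1–2 mm.

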